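# Toast the frozen bread: lever down, then the defrost button

### The job

Two frozen slices of bread stand in the toaster: push its lever all the way down so that they sink in, then press the top one of the three buttons on its other end (defrost) lightly with the fingertips and take the hand away. Do not touch the bread, press the other two buttons or turn the dial, do not shove the toaster along, and leave everything else where it is.

Things in the scene. Friction and masses are not known exactly. Their poses are not given: they have to be found in the camera images.
- toaster: long-slot toaster, 124 x 397 x 189 mm, 2.2 kg, loose on its feet: a sideways push of about 12 N slides it. Origin: centre of its underside; y along the slot to the lever end (robot's left), z up, x away from the robot. Housing ends at y = +0.168 and -0.185, top at z = 0.187; the bread stands out 46 mm until lowered. A wall cabinet hangs behind it (x over 0.62, from 0.55 m up)
- toaster_lever (a joint): lever of the bread rack on the +y end: 0 = up, 0.072 m = fully down. It slides straight down against about 4 N of friction, without a spring, and stays where it is left; the rack and the bread go down with it
- lever_pad (a point): middle of the lever's top face. The lever is a black tab 34 mm along toaster x, 28 mm along y (it stands out 31 mm beyond the housing), 16 mm thick; this face is 158 mm above the worktop when up, 86 mm when down. The housing beside it is 187 mm high, so a hand that comes down upright would strike it: lean outwards (+y)
- toaster_button3 (a joint): travel of the top button (defrost): 0 = out, 0.002 m = fully in, pressed along toaster +y; 4.4 N to the stop, springs back when released. It counts as pressed from 1.2 mm
- button_top (a point): middle of the outer face of the top button, on the -y end of the toaster, 152 mm above the worktop. Face 20 mm wide (x), 9 mm high, standing 4 mm proud of the housing's end, which rises behind it to 187 mm: lean the hand outwards (-y)
- toaster_button2 (a joint): travel of the middle button, same kind, not to be pressed (0.8 mm counts as pressed)
- button_middle (a point): middle of the outer face of the middle button, 17 mm below the top one, same size
- toaster_button1 (a joint): travel of the bottom button, same kind, not to be pressed (0.8 mm counts as pressed)
- button_bottom (a point): middle of the outer face of the bottom button, 34 mm below the top one, same size
- toaster_dial (a joint): browning dial, 34 mm across, axis along toaster y, on the -y end 64 mm below the top button, standing 13 mm proud of the housing; rad; starts near 2.05 and stays as set
- slice_left_center (a point): middle of the frozen slice of bread on the lever's side: 103 mm along toaster y, 13 thick, 103 high, upright in the slot, loose on the rack; centre 181 mm above the worktop with the rack up, 109 mm with it down
- slice_right_center (a point): middle of the other slice, the same size, beside it in the same slot
- side_plate: empty white side plate, 170 mm across, 18 high, flat on the worktop left of the toaster; bystander; origin: centre of its underside
- teaspoon: steel teaspoon, 139 x 30 x 10 mm, lying between the plate and the mug; bystander; origin: centre of its underside
- mug_tea: white dotted mug, 86 mm across, 102 high, handle out to 120 mm; behind the toaster's left end; bystander; origin: centre of its underside
- jam_jar: jam jar with a white lid, 72 mm across, 102 high; behind the toaster; bystander; origin: centre of its underside
- honey_jar: squat honey jar with a grey lid, 72 mm across, 87 high; behind the toaster; bystander; origin: centre of its underside
- pepper_shaker: pepper shaker, clear with a grey dome top, 44 mm across, 90 high; behind the toaster; bystander; origin: centre of its underside
- tea_light: tea light in a metal cup, 38 mm across, 17 high; behind the toaster; bystander; origin: centre of its underside

How it is judged (in metres and radians):
On the way, in this order (a step that is already met when the one before it is completed fails the run):
1. the lever is pushed fully down and both slices are in the toaster (value of joint toaster_lever above 0.066 m and z of each of slice_left_center, slice_right_center in the frame of toaster below 0.125 m), for 0.2 s.
2. the top button is pressed with the fingertips (value of joint toaster_button3 above 0.0012 m and contact force between the fingers and toaster above 0.5 N), for 0.1 s.
At the end, for the whole second after the job is handed in: The lever is within 6 mm of its lower stop and both slices are down in the slot (centres below 125 mm over the toaster's underside); all three buttons are out again; the dial is as it was set; the toaster stands at rest within 15 mm of its start and everything else within 10 mm (all of step 1 and value of joint each of toaster_button3, toaster_button2, toaster_button1 below 0.0008 m and value of joint toaster_dial between 1.7 and 2.4 rad and distance of toaster from where it was at the start of the episode below 0.015 m and angle between toaster's own z axis and vertical below 0.05 rad and linear speed of toaster below 0.01 m/s and distance of each of side_plate, teaspoon, mug_tea, jam_jar, honey_jar, pepper_shaker, tea_light from where it was at the start of the episode below 0.01 m); the robot touches nothing.
It fails at once if the top button is pressed before the lever is down (value of joint toaster_lever below 0.06 m and value of joint toaster_button3 above 0.0008 m).
It fails at once if the middle or bottom button is pressed (0.8 mm) or the dial turned (value of joint any of toaster_button1, toaster_button2 above 0.0008 m or value of joint toaster_dial below 1.7 rad or value of joint toaster_dial above 2.4 rad).
It fails at once if the toaster is shoved by more than 15 mm, lifted or tipped, or the top button is pushed with more than 20 N ((value of joint toaster_button3 above 0.0008 m and contact force between the fingers and toaster above 20 N) or distance of toaster from where it was at the start of the episode above 0.015 m or angle between toaster's own z axis and vertical above 0.08 rad).
It fails at once if the robot touches the bread, or the bread is lifted (contact force between any of the fingers, the arm and slice_left above 0.5 N or contact force between any of the fingers, the arm and slice_right above 0.5 N or z of any of slice_left_center, slice_right_center in the frame of toaster above 0.195 m).
It fails at once if a bystander is moved by more than 10 mm (distance of any of side_plate, teaspoon, mug_tea, jam_jar, honey_jar, pepper_shaker, tea_light from where it was at the start of the episode above 0.01 m).
It also fails if it takes over 42 s, if anything falls off the work surface, if the arm or the gripper's body presses on something with over 40 N, if the wrist force passes 120 N, or if a joint passes its speed limit or range.

### The arm

A 7-joint arm with a two-finger parallel gripper is mounted at the origin on a cart in front of the work surface, level with it; the furniture and walls round the work are solid. World frame = base frame: x ahead of the robot, y to its left, z up, the work surface at z = 0. Lengths are in mm, angles in rad, forces in N, time in s.
With the tool pointing down it reaches from about 400 to 875 mm from the base axis. Payload 4.4 kg.
Tool frame: the origin (TCP) lies on the centre line of the jaws, within the pads' length; the fingertips stand 11 mm ahead of it and the grasp point (between the pads) lies 8 mm behind it (ctrl.tips_ahead is the distance from the TCP to the fingertips, in mm); z points along the fingers, y is the line along which they close (so a half turn about z gives the same grasp; the last joint's range is limited). The gripper opens to 85 mm and grips with 20 to 120 N. Pads are 22 mm wide; open, the fingers measure 114 mm over their backs; the gripper's body (76 mm by 85 mm) begins 54 mm behind the grasp point. The pads swing forward as they close: fully open they stand 13 mm farther back than shut.
Start: joints at [-1.204, 0.628, 0.038, 1.517, -0.027, 0.996, -0.02], TCP at [272.598, 590.092, 211.713] pointing down, gripper open.
Joint ranges: [-3.06, 3.06], [-0.37, 2.12], [-1.25, 1.32], [0.18, 2.47], [-1.1, 4.24], [0.23, 1.98], [-2.94, 2.94]. Speed limits (rad/s): [2.57, 2.57, 3.14, 3.14, 3.14, 3.14, 3.14].

### API

Orientations are given as [roll, pitch, yaw] about the fixed x, y, z axes, in that order (R = Rz(yaw) Ry(pitch) Rx(roll)).
In Python, from cell import ctrl, eyes, job gives the robot as it stands. The module is installed in compiled form; this text tells all that it offers.
- The arm moves only by the tool carry_out, never from a script. Its argument "moves" is a list of rows, each an object of numbers: "tx", "ty", "tz": the shift along the tool's x, y, z as a fraction of full scale; "twist": the turn about the tool's z as a fraction of full scale; "fingers": the opening, from 0 (shut) to 1 (fully open). In form: [{"tx": .., "ty": .., "tz": .., "twist": .., "fingers": ..}, ...]. A call has 1 to 12 rows; each row shifts and turns the commanded pose from where the row before left it, along the tool's axes as they then stand; what a row does not reach is not made up. Full scale, the value 1, is 0.3 m for a shift and pi rad for a turn. A row lasts 1/8 s, in which the tool goes at most 62.5 mm and 10.7 degrees, less where a joint would pass 70% of its speed; a pose out of reach is approached as far as the arm can. A call with a number of a shift or a turn outside -1 to 1 is refused whole. A call with a gripper value outside its range is refused whole. The fingers move at their own pace and stop on an object; the grip force is fixed at half the most. Time passes only in rows, so rows that do not move let the fingers close. It gives the time, the measured TCP pose, the force, the opening and the grip force at its end, in the units of the state.
- ctrl.read_state(): the state, without advancing time (a new reading comes with each control period).
- eyes.get_image(name): name is "scene" or "side" or "wrist"; returns a dict with "color" (400x640x3 uint8, blue, green, red), "fovy" (degrees; the focal length in pixels is half the picture's height over the tangent of half this angle, whatever the lens; pixels are square), "cx", "cy" (the principal point, pixels), "world_from_camera" (4x4, takes a point from camera to world coordinates). Camera axes: x right, y up, looking along -z (the intrinsics and any distortion apply to the point x, -y, -z); pixel columns grow to the right and rows downward; lengths in mm; the calibration is good to about 2 mm. A picture is of the moment at which its call begins. There is no depth.
- job.finish_job(): hands the job in; it is judged then, once.
The state is a dict: "clock": time; "qpos": joint angles; "qd": joint speeds; "tau": joint torques, N m; "eef_pos": TCP position; "tool_rot": TCP orientation; "force": force on the tool from outside, world axes, zero at the start; "torque": the same for the moment, N m; "width": finger opening in mm; "gripper_force": force on a finger pad.
Only numpy, scipy, OpenCV 4.12 (cv2) and the standard library are available. Lean on these libraries where they do the work, as an engineer would, in place of code of your own. Each camera call takes 0.05 s, during which the arm holds its last target. There are 200 camera calls.

## Working session

There is one attempt and no reset: what is moved stays moved. The work goes in short steps, Python scripts to look and compute and a tool call to move; the robot and the scene stay as the last step left them, time stands still between calls to the robot, and variables do not carry over. Pictures are saved under pics/ and viewed, at most 10 in all, crops included, and the job is handed in when it is done.

Besides the shell and the picture viewer there is one more tool, called after "Call:" by a JSON object that holds its "fn" and its "kwargs", one argument or row to a line. carry_out: Moves the arm, as the interface text tells. Its arguments: {"type":"object","properties":{"moves":{"type":"array","items":{"type":"object","properties":{"tx":{"type":"number","minimum":-1,"maximum":1},"ty":{"type":"number","minimum":-1,"maximum":1},"tz":{"type":"number","minimum":-1,"maximum":1},"twist":{"type":"number","minimum":-1,"maximum":1},"fingers":{"type":"number"}}}}},"required":["moves"]}

```bash
mkdir -p pics
cat > h.py <<'E'
import numpy as np, cv2
from cell import ctrl, eyes, job
def cam(n):
    d=eyes.get_image(n); return d
def ray(d,u,v):
    f=200/np.tan(np.radians(d['fovy'])/2); T=np.array(d['world_from_camera'])
    c=np.array([(u-d['cx'])/f,-(v-d['cy'])/f,-1]); return T[:3,3],T[:3,:3]@c
def onz(d,u,v,z):
    o,r=ray(d,u,v); return o+r*(z-o[2])/r[2]
def proj(d,p):
    f=200/np.tan(np.radians(d['fovy'])/2); T=np.array(d['world_from_camera'])
    c=T[:3,:3].T@(np.array(p)-T[:3,3]); return d['cx']+f*c[0]/-c[2], d['cy']-f*c[1]/-c[2]
E
python3 - <<'E'
from h import *
print(ctrl.read_state())
for n in ("scene","side","wrist"):
    d=cam(n); cv2.imwrite(f"pics/{n}0.png",d['color']); print(n,d['fovy'],d['cx'],d['cy'],np.round(d['world_from_camera'],3).tolist(),[k for k in d])
E
```

```text
{'clock': 0.0, 'qpos': array([-1.20380023,  0.62936952,  0.03845011,  1.51839573, -0.02699728,
        0.99627949, -0.02001034]), 'qd': array([ 8.26125242e-04,  3.70965875e-04,  4.82802838e-04,  1.13430994e-03,
        1.33214684e-03,  8.16408363e-04, -2.06973261e-05]), 'tau': array([-5.73071757e-04, -5.63415670e+01,  1.22604780e+00, -1.93440789e+01,
        1.09862286e-02,  1.03625102e-02, -7.04068952e-06]), 'eef_pos': array([272.31421348, 589.464665  , 210.76524706]), 'tool_rot': array([-3.13965917e+00,  3.43661649e-05,  2.70878050e+00]), 'force': array([-0.14471337,  0.32735479,  0.52681372]), 'torque': array([-0.00219496,  0.07540433,  0.00262912]), 'gripper_force': 0.0, 'width': 85.50620066925966}
scene 52.63737883524963 321.9865684444611 197.68967891667 [[0.989, 0.135, -0.068, 528.305], [-0.15, 0.834, -0.532, -325.046], [-0.015, 0.536, 0.844, 1051.551], [0.0, 0.0, 0.0, 1.0]] ['color', 'fovy', 'cx', 'cy', 'world_from_camera']
side 44.00298226468181 322.8073735392474 193.3703918083314 [[-0.89, 0.277, -0.363, 109.396], [-0.456, -0.564, 0.688, 1116.453], [-0.015, 0.778, 0.628, 911.756], [0.0, 0.0, 0.0, 1.0]] ['color', 'fovy', 'cx', 'cy', 'world_from_camera']
wrist 61.32597555628796 320.09374464297605 197.71660255668732 [[0.42, -0.877, -0.235, 213.011], [0.908, 0.405, 0.11, 618.086], [-0.001, -0.26, 0.966, 374.051], [0.0, 0.0, 0.0, 1.0]] ['color', 'fovy', 'cx', 'cy', 'world_from_camera']
```

View pics/scene0.png

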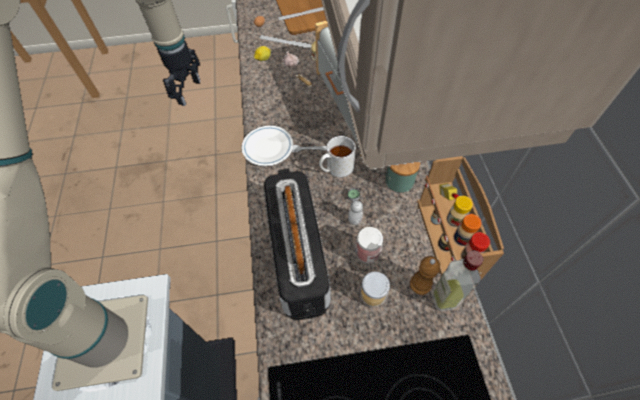

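View pics/side0.png

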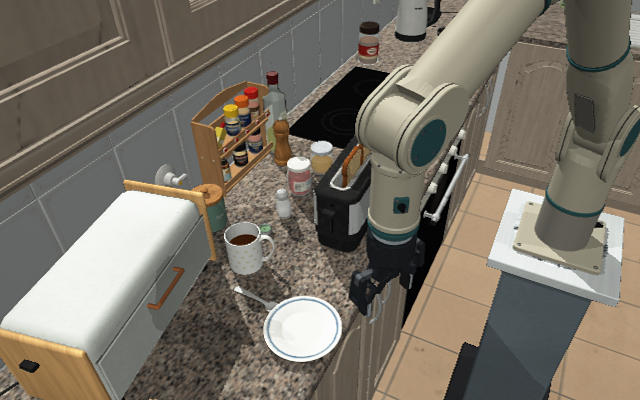

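The scene view shows the toaster's long top (left end near (285,173), right end near (305,310)), with the plate at (268,145) and the mug at (340,155). The side view shows the lever end partly behind the arm, at (345,210).

Run:
```python
import cv2,numpy as np
a=cv2.imread('pics/scene0.png')[140:330,240:360]; a=cv2.resize(a,None,fx=3.15,fy=3.15,interpolation=cv2.INTER_CUBIC)
b=cv2.resize(cv2.imread('pics/wrist0.png'),(400,250)); c=cv2.resize(cv2.imread('pics/side0.png')[130:260,290:420],(340,340),interpolation=cv2.INTER_CUBIC)
o=np.zeros((600,800,3),np.uint8); o[:a.shape[0],:378]=a; o[:250,390:790]=b;o[255:595,390:730]=c
cv2.imwrite('pics/m1.png',o)
```

```text
(no output)
```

View pics/m1.png

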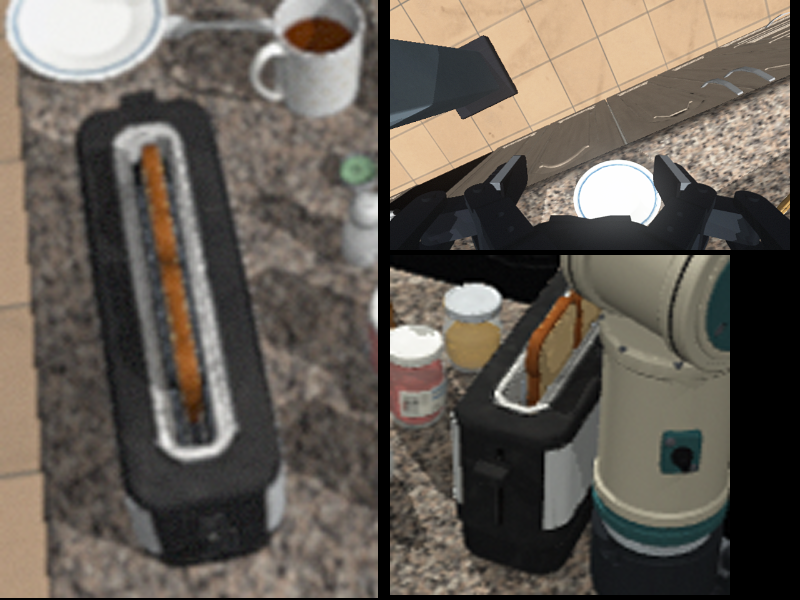

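The left crop shows the toaster's top: long edges (80,140)→(130,480) and (210,110)→(280,455), lever tab at (140,97). In the side crop the lever tab is at (490,470).

Run:
```python
from h import *
d=cam("scene"); s=cam("side")
C=lambda x,y:(240+x/3.15-.3,140+y/3.15-.3)
S=lambda x,y:(290+(x-390)/2.615-.3,130+(y-255)/2.615-.3)
for n,p,z in [("L1",(80,140),187),("L2",(130,480),187),("R1",(210,110),187),("R2",(280,455),187),("endL",(145,103),187),("endR",(207,505),187),("lev",(140,97),158),("slotL",(145,125),187),("slotR",(200,458),187)]:
    print(n,onz(d,*C(*p),z).round(1))
for n,p,z in [("levpad",(492,466),158),("endtopmid",(495,425),187)]: print(n,onz(s,*S(*p),z).round(1))
# ring pixels
im=d['color']; hsv=cv2.cvtColor(im,cv2.COLOR_BGR2HSV)
m=((hsv[...,2]>130)&(hsv[...,1]<50)).astype(np.uint8); m[:172]=0;m[292:]=0;m[:,:270]=0;m[:,320:]=0
ys,xs=np.nonzero(m); P=np.array([onz(d,x,y,187)[:2] for x,y in zip(xs,ys)])
(c,wh,a)=cv2.minAreaRect(P.astype(np.float32)); print(len(P),c,wh,a,cv2.boxPoints((c,wh,a)))
# bystanders
for n,p,z in [("plate",(268,145),10),("mug",(341,152),102),("jam",(370,237),102),("pep",(356,208),90)]: print(n,onz(d,*p,z).round())
```

```text
L1 [458.1 284.  187. ]
L2 [471.1 -10.4 187. ]
R1 [567.8 296.9 187. ]
R2 [577.9  -8.7 187. ]
endL [514.9 312.8 187. ]
endR [522.2 -36.5 187. ]
lev [510.8 341.3 158. ]
slotL [512.6 290.4 187. ]
slotR [521.7  -2.1 187. ]
levpad [504.3 340.7 158. ]
endtopmid [511.7 319.7 187. ]
828 (543.4668579101562, 162.46029663085938) (118.67190551757812, 325.248291015625) 3.8202919960021973 [[473.42755   320.76968  ]
 [495.09796    -3.7558832]
 [613.50616     4.1509094]
 [591.83575   328.67648  ]]
plate [465. 565.  10.]
mug [685. 424. 102.]
jam [710. 132. 102.]
pep [693. 232.  90.]
```

Call:
{"fn": "carry_out", "kwargs": {
  "moves": [
    {"twist":-0.05,"tz":-0.03,"fingers":1},
    {"twist":-0.05,"tz":-0.03,"fingers":1},
    {"twist":-0.05,"tz":-0.03,"fingers":1},
    {"fingers":1},
    {"fingers":1}
  ]
}}

```text
validation failed for argument at $.mo...
```

```bash
python3 -c "
from h import *
s=ctrl.read_state();print(s['eef_pos'],s['tool_rot'],s['force'],ctrl.tips_ahead)"
```

```text
[272.49208454 589.84653395 211.31612709] [-3.14080933e+00  1.10458017e-05  2.70878800e+00] [-0.08457049  0.55569098 -0.19663871] 11.0
```

Call:
{"fn": "carry_out", "kwargs": {
  "moves": [
    {"tx":0,"ty":0,"tz":-0.03,"twist":-0.05,"fingers":1},
    {"tx":0,"ty":0,"tz":-0.03,"twist":-0.05,"fingers":1},
    {"tx":0,"ty":0,"tz":-0.03,"twist":-0.05,"fingers":1},
    {"tx":0,"ty":0,"tz":0,"twist":0,"fingers":1}
  ]
}}

```text
clock: 0.75
eef_pos: [272.9, 590.4, 239.3]
tool_rot: [3.14, 0.0, -3.105]
force: [-0.8, 0.7, 1.0]
width: 85.4
gripper_force: 0.0
```

Call:
{"fn": "carry_out", "kwargs": {
  "moves": [
    {"tx":-0.13,"ty":-0.113,"tz":0,"twist":0,"fingers":1},
    {"tx":-0.13,"ty":-0.113,"tz":0,"twist":0,"fingers":1},
    {"tx":-0.13,"ty":-0.113,"tz":0,"twist":0,"fingers":1},
    {"tx":-0.13,"ty":-0.113,"tz":0,"twist":0,"fingers":1},
    {"tx":-0.13,"ty":-0.113,"tz":0,"twist":0,"fingers":1},
    {"tx":-0.13,"ty":-0.113,"tz":0,"twist":0,"fingers":1},
    {"tx":0,"ty":0,"tz":0,"twist":0,"fingers":1}
  ]
}}

```text
clock: 1.62
eef_pos: [519.0, 390.1, 237.9]
tool_rot: [-3.138, 0.002, -3.115]
force: [0.2, 1.0, -1.0]
width: 85.1
gripper_force: 0.0
```

Run:
```python
from h import *
s=ctrl.read_state();print(s['eef_pos'],s['tool_rot'])
w=cam("wrist");sd=cam("side");np.save('w.npy',w,allow_pickle=True);np.save('s.npy',sd,allow_pickle=True)
o=np.zeros((600,800,3),np.uint8)
o[:300,:480]=cv2.resize(w['color'],(480,300)); c=cv2.resize(sd['color'][130:330,270:470],(300,300),interpolation=cv2.INTER_CUBIC);o[:300,490:790]=c
sc=cam("scene");o[305:595,:480]=cv2.resize(sc['color'][130:275,220:460],(480,290))
cv2.imwrite('pics/m2.png',o)
```

```text
[518.96189764 390.10136625 237.85152341] [-3.13764496e+00  2.06560341e-03 -3.11535888e+00]
```

View pics/m2.png

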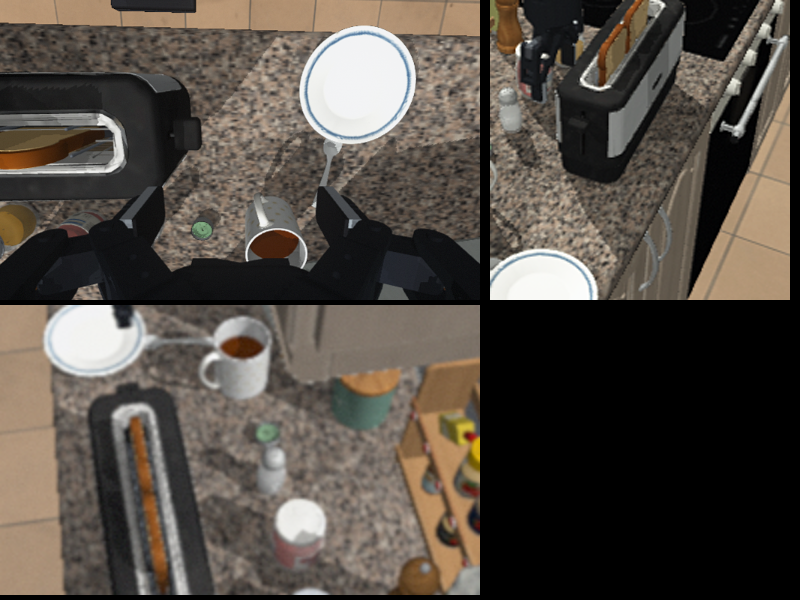

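Run:
```python
from h import *
w=np.load('w.npy',allow_pickle=True).item();s=np.load('s.npy',allow_pickle=True).item();c=cam("scene")
print(np.round(w['world_from_camera'],2).tolist())
for n,p in [("tcp",(519,390,238)),("pad",(511,332,158)),("f1",(519,335,230))]:
  print(n,[np.round(proj(x,p)) for x in (w,s,c)])
W=lambda x,y:(x/.75,y/.75)
for n,p,z in [("tab out near",(200,118),158),("tab out far",(198,149),158),("tab in far",(176,149),158),("end top edge near",(150,85),187),("end top",(157,130),187),("front edge",(60,75),187),("rear edge far",(40,198),187),("rear edge",(120,198),187),("slotend",(124,143),187),("plate",(358,83),18),("spoon",(332,148),8),("spoonend",(317,205),5)]:
  print(n,onz(w,*W(*p),z).round(1))
for n,p in [("finger tipL",(158,190)),("tipR",(322,190))]: print(n,onz(w,*W(*p),235).round(1))
```

```text
[[-0.03, -0.96, -0.26, 453.12], [1.0, -0.03, -0.0, 389.81], [-0.0, -0.26, 0.97, 400.89], [0.0, 0.0, 0.0, 1.0]]
tcp [array([318., 238.]), array([312., 194.]), array([283., 137.])]
pad [array([241., 185.]), array([328., 207.]), array([285., 173.])]
f1 [array([216., 230.]), array([324., 183.]), array([285., 156.])]
tab out near [489.8 351.3 158. ]
tab out far [520.8 348.8 158. ]
tab in far [521.4 326.9 158. ]
end top edge near [459.2 315.3 187. ]
end top [496.7 318.7 187. ]
front edge [453.2 242.5 187. ]
rear edge far [563.8 206.2 187. ]
rear edge [561.8 280.5 187. ]
slotend [509.  289.2 187. ]
plate [453.4 561.2  18. ]
spoon [555.3 538.8   8. ]
spoonend [658.3 526.4   5. ]
finger tipL [530.4 332.8 235. ]
tipR [527.3 449.4 235. ]
```

Call:
{"fn": "carry_out", "kwargs": {
  "moves": [
    {"tx":0.044,"ty":-0.0155,"tz":0,"twist":0,"fingers":1},
    {"tx":0,"ty":0,"tz":0,"twist":0,"fingers":1},
    {"tx":0,"ty":0,"tz":0.1,"twist":0,"fingers":1},
    {"tx":0,"ty":0,"tz":0.06,"twist":0,"fingers":1},
    {"tx":0,"ty":0,"tz":0,"twist":0,"fingers":1}
  ]
}}

```text
clock: 2.45
eef_pos: [500.1, 390.9, 189.3]
tool_rot: [-3.14, -0.002, -3.102]
force: [0.3, 0.5, -0.2]
width: 85.6
gripper_force: 0.0
```

Run:
```python
from h import *
s=ctrl.read_state();print(s['eef_pos'],s['tool_rot'],s['force'])
w=cam("wrist");sd=cam("side")
o=np.zeros((420,800,3),np.uint8)
o[:400,:400]=w['color'][0:400,120:520]; c=cv2.resize(sd['color'][150:260,280:390],(390,390),interpolation=cv2.INTER_CUBIC);o[:390,408:798]=c
cv2.imwrite('pics/m3.png',o)
```

```text
[500.12463262 390.87973109 189.33412855] [-3.14009767e+00 -2.38275810e-03 -3.10215134e+00] [ 0.2960493   0.54455173 -0.22749664]
```

View pics/m3.png

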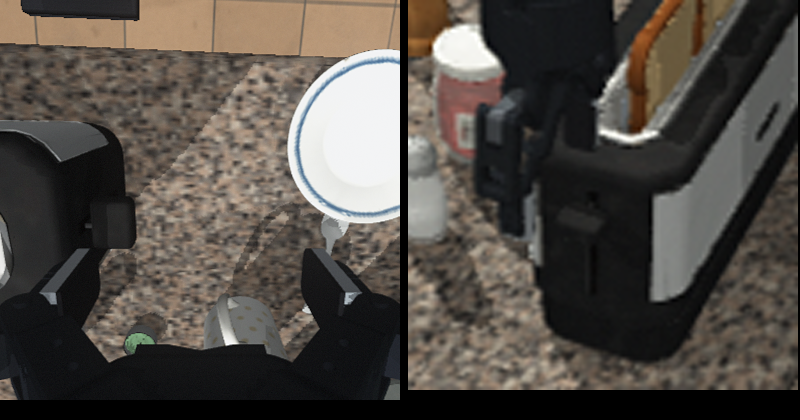

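Run:
```python
from h import *
w=cam("wrist");s=cam("side")
for p in [(500,391,189),(500,334,180),(500,349,180),(500,433,180),(500,448,180),(500,391,300)]: print(p,np.round(proj(w,p)),np.round(proj(s,p)))
for n,p,z in [("tab out near",(254,200),158),("tab out far",(254,247),158),("tab in far",(213,247),158),("tab in near",(211,200),158)]: print(n,onz(w,*p,z).round(1))
for p in [(220,250),(158,303),(422,250),(484,300)]: print(onz(w,*p,182).round(1),onz(w,*p,200).round(1))
```

```text
(500, 391, 189) [318. 234.] [320. 214.]
(500, 334, 180) [213. 224.] [332. 202.]
(500, 349, 180) [241. 225.] [329. 206.]
(500, 433, 180) [394. 231.] [311. 228.]
(500, 448, 180) [421. 232.] [308. 233.]
(500, 391, 300) [314. 431.] [319. 173.]
tab out near [491.7 352.1 158. ]
tab out far [522.4 351.7 158. ]
tab in far [523.3 326.  158. ]
tab in near [492.7 326.2 158. ]
[514.3 337.6 182. ] [506.1 343.  200. ]
[548.8 300.6 182. ] [537.  309.9 200. ]
[510.1 449.1 182. ] [502.3 442.9 200. ]
[539.8 488.5 182. ] [528.9 478.2 200. ]
```

Call:
{"fn": "carry_out", "kwargs": {
  "moves": [
    {"tx":-0.02,"ty":-0.003,"tz":0,"twist":0,"fingers":1},
    {"tx":0,"ty":0,"tz":0.04,"twist":0,"fingers":1},
    {"tx":0,"ty":0,"tz":0.04,"twist":0,"fingers":1},
    {"tx":0,"ty":0,"tz":0,"twist":0,"fingers":1}
  ]
}}

```text
clock: 3.15
eef_pos: [506.2, 389.2, 164.9]
tool_rot: [-3.14, -0.003, -3.103]
force: [-0.2, 0.0, 0.2]
width: 85.4
gripper_force: 0.0
```

Call:
{"fn": "carry_out", "kwargs": {
  "moves": [
    {"tx":0,"ty":0,"tz":0.04,"twist":0,"fingers":1},
    {"tx":0,"ty":0,"tz":0,"twist":0,"fingers":1}
  ]
}}

```text
clock: 3.4
eef_pos: [506.5, 389.5, 153.5]
tool_rot: [-3.14, -0.002, -3.103]
force: [0.1, -0.5, -0.4]
width: 85.6
gripper_force: 0.0
```

Call:
{"fn": "carry_out", "kwargs": {
  "moves": [
    {"tx":0,"ty":0,"tz":0.04,"twist":0,"fingers":1},
    {"tx":0,"ty":0,"tz":0,"twist":0,"fingers":1}
  ]
}}

```text
clock: 3.65
eef_pos: [506.6, 389.4, 141.5]
tool_rot: [-3.14, -0.002, -3.103]
force: [-0.9, -0.4, 0.2]
width: 85.6
gripper_force: 0.0
```

Run:
```python
from h import *
s=ctrl.read_state();print(s['eef_pos'],s['tool_rot'],s['force'])
w=cam("wrist");sd=cam("side")
o=np.zeros((420,800,3),np.uint8)
o[:400,:400]=cv2.resize(w['color'][150:350,120:320],(400,400)); c=cv2.resize(sd['color'][150:280,270:400],(390,390),interpolation=cv2.INTER_CUBIC);o[:390,408:798]=c
o=cv2.convertScaleAbs(o,alpha=1.8,beta=20)
cv2.imwrite('pics/m4.png',o)
```

```text
[506.60371924 389.44939426 141.52763537] [-3.14028208e+00 -1.70009607e-03 -3.10317140e+00] [-0.8686677  -0.40832808  0.1831466 ]
```

View pics/m4.png

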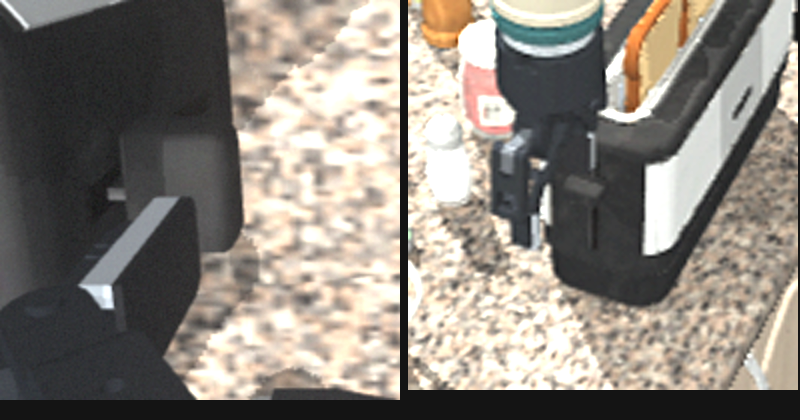

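Call:
{"fn": "carry_out", "kwargs": {
  "moves": [
    {"tx":0,"ty":0,"tz":0.04,"twist":0,"fingers":1},
    {"tx":0,"ty":0,"tz":0,"twist":0,"fingers":1}
  ]
}}

```text
clock: 4.0
eef_pos: [506.5, 389.4, 129.5]
tool_rot: [-3.14, -0.002, -3.103]
force: [-0.4, 0.6, -0.1]
width: 85.3
gripper_force: 0.0
```

Call:
{"fn": "carry_out", "kwargs": {
  "moves": [
    {"tx":0,"ty":0,"tz":0.03,"twist":0,"fingers":1},
    {"tx":0,"ty":0,"tz":0,"twist":0,"fingers":1}
  ]
}}

```text
clock: 4.25
eef_pos: [507.1, 389.9, 121.1]
tool_rot: [-3.141, -0.001, -3.103]
force: [-0.9, -0.6, 0.4]
width: 85.6
gripper_force: 0.0
```

```bash
cat > bread.py <<'E'
from h import *
s0=np.load('s.npy',allow_pickle=True).item()['color']; s1=cam("side"); 
def n(im):
    h=cv2.cvtColor(im[100:220,320:400],cv2.COLOR_BGR2HSV); m=(h[...,0]<25)&(h[...,1]>70)&(h[...,2]>80); ys,xs=np.nonzero(m); return m.sum(),ys.min()+100 if len(ys) else 0, xs.mean()+320 if len(xs) else 0
print(n(s0),n(s1['color'])); print(ctrl.read_state()['eef_pos'],ctrl.read_state()['force'])
E
python3 bread.py
python3 - <<'E'
from h import *
w=cam("wrist")
o=cv2.convertScaleAbs(cv2.resize(w['color'][130:380,80:330],(500,500)),alpha=1.8,beta=20)
cv2.imwrite('pics/m5.png',o)
E
```

```text
(np.int64(858), np.int64(125), np.float64(356.65734265734267)) (np.int64(760), np.int64(127), np.float64(358.4789473684211))
[507.03136496 389.87106163 121.30874816] [-0.42732569 -0.17962962  0.1599938 ]
```

View pics/m5.png

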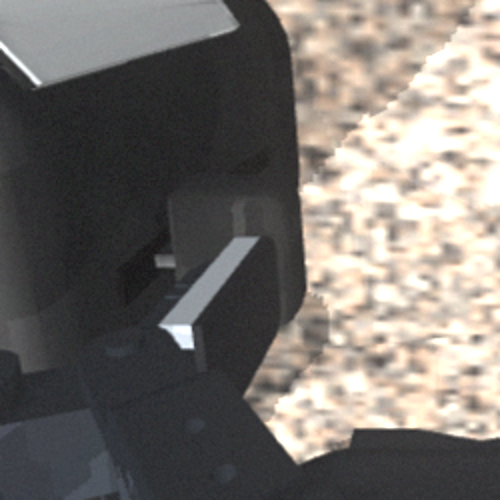

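Call:
{"fn": "carry_out", "kwargs": {
  "moves": [
    {"tx":0,"ty":0,"tz":0.03,"twist":0,"fingers":1},
    {"tx":0,"ty":0,"tz":0.03,"twist":0,"fingers":1}
  ]
}}

```text
clock: 4.6
eef_pos: [507.6, 390.3, 103.6]
tool_rot: [3.141, 0.001, -3.103]
force: [0.5, 0.0, 3.1]
width: 85.5
gripper_force: 1.4
```

```bash
python3 bread.py
```

```text
(np.int64(858), np.int64(125), np.float64(356.65734265734267)) (np.int64(595), np.int64(132), np.float64(358.25210084033614))
[507.18580021 389.94267171 102.23083024] [0.69935352 1.70508415 0.67208178]
```

Call:
{"fn": "carry_out", "kwargs": {
  "moves": [
    {"tx":0,"ty":0,"tz":0.03,"twist":0,"fingers":1},
    {"tx":0,"ty":0,"tz":0.03,"twist":0,"fingers":1},
    {"tx":0,"ty":0,"tz":0.03,"twist":0,"fingers":1}
  ]
}}

```text
clock: 5.03
eef_pos: [508.5, 394.8, 78.2]
tool_rot: [3.134, 0.005, -3.101]
force: [0.9, 7.0, 7.3]
width: 85.5
gripper_force: 1.4
```

```bash
python3 bread.py
```

```text
(np.int64(858), np.int64(125), np.float64(356.65734265734267)) (np.int64(357), np.int64(140), np.float64(357.7871148459384))
[507.99334826 394.72390217  76.73588052] [ 0.05713301  7.81513742 -1.17033279]
```

Call:
{"fn": "carry_out", "kwargs": {
  "moves": [
    {"tx":0,"ty":0.02,"tz":0,"twist":0,"fingers":1},
    {"tx":0,"ty":0,"tz":0,"twist":0,"fingers":1}
  ]
}}

```text
clock: 5.32
eef_pos: [506.9, 396.1, 76.4]
tool_rot: [-3.141, -0.0, -3.103]
force: [0.3, 0.7, 0.7]
width: 85.2
gripper_force: 0.4
```

Call:
{"fn": "carry_out", "kwargs": {
  "moves": [
    {"tx":0,"ty":0,"tz":0.03,"twist":0,"fingers":1},
    {"tx":0,"ty":0,"tz":0,"twist":0,"fingers":1}
  ]
}}

```text
clock: 5.58
eef_pos: [506.4, 395.4, 66.6]
tool_rot: [-3.141, -0.001, -3.103]
force: [0.3, -0.4, 0.0]
width: 85.0
gripper_force: 0.0
```

```bash
python3 bread.py
python3 - <<'E'
from h import *
w=cam("wrist");sd=cam("side")
o=np.zeros((500,800,3),np.uint8)
o[:,:500]=cv2.resize(w['color'][130:380,80:330],(500,500)); o[:290,505:795]=cv2.resize(sd['color'][160:260,280:380],(290,290))
cv2.imwrite('pics/m6.png',cv2.convertScaleAbs(o,alpha=2,beta=20))
E
```

```text
(np.int64(858), np.int64(125), np.float64(356.65734265734267)) (np.int64(193), np.int64(144), np.float64(357.9533678756477))
[506.45581466 395.27405318  66.81853436] [0.25253707 0.29586561 0.41785246]
```

View pics/m6.png

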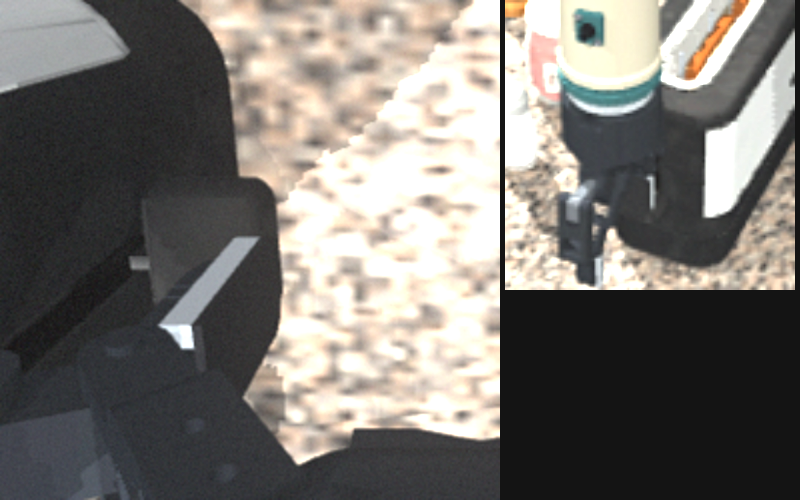

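The finger sits on the tab's outer half, and the bread is nearly level with the housing top. I'll keep going down.

Call:
{"fn": "carry_out", "kwargs": {
  "moves": [
    {"tx":0,"ty":0,"tz":0.02,"twist":0,"fingers":1},
    {"tx":0,"ty":0,"tz":0.01,"twist":0,"fingers":1}
  ]
}}

```text
clock: 5.98
eef_pos: [507.2, 395.8, 58.5]
tool_rot: [-3.141, 0.0, -3.103]
force: [0.1, 0.1, 2.4]
width: 85.5
gripper_force: 1.4
```

Call:
{"fn": "carry_out", "kwargs": {
  "moves": [
    {"tx":0,"ty":0,"tz":0.015,"twist":0,"fingers":1}
  ]
}}

```text
clock: 6.1
eef_pos: [507.2, 395.8, 54.1]
tool_rot: [-3.141, 0.0, -3.103]
force: [0.2, -0.4, 3.2]
width: 85.4
gripper_force: 1.4
```

```bash
python3 bread.py
```

```text
(np.int64(858), np.int64(125), np.float64(356.65734265734267)) (np.int64(29), np.int64(149), np.float64(357.1379310344828))
[507.08215833 395.86543335  53.50637716] [ 0.90411942 -0.63447207  1.64723733]
```

Call:
{"fn": "carry_out", "kwargs": {
  "moves": [
    {"tx":0,"ty":0,"tz":0.015,"twist":0,"fingers":1}
  ]
}}

```text
clock: 6.28
eef_pos: [507.4, 396.0, 52.4]
tool_rot: [-3.141, 0.001, -3.104]
force: [-6.9, -3.2, 41.4]
width: 85.7
gripper_force: 20.8
```

Call:
{"fn": "carry_out", "kwargs": {
  "moves": [
    {"tx":0,"ty":0,"tz":0.015,"twist":0,"fingers":1}
  ]
}}

```text
clock: 6.4
eef_pos: [507.7, 397.6, 51.1]
tool_rot: [3.139, 0.002, -3.104]
force: [-10.2, -1.9, 48.9]
width: 85.3
gripper_force: 24.7
```

Call:
{"fn": "carry_out", "kwargs": {
  "moves": [
    {"tx":0,"ty":0,"tz":0.01,"twist":0,"fingers":1}
  ]
}}

```text
clock: 6.52
eef_pos: [507.8, 399.6, 49.9]
tool_rot: [3.137, 0.004, -3.103]
force: [-13.3, -0.2, 60.6]
width: 85.6
gripper_force: 27.7
```

Call:
{"fn": "carry_out", "kwargs": {
  "moves": [
    {"tx":0,"ty":0,"tz":-0.03,"twist":0,"fingers":1},
    {"tx":0,"ty":0,"tz":0,"twist":0,"fingers":1}
  ]
}}

```text
clock: 6.78
eef_pos: [508.1, 396.6, 53.0]
tool_rot: [3.14, 0.003, -3.103]
force: [-1.9, -1.2, 17.6]
width: 85.3
gripper_force: 8.7
```

Call:
{"fn": "carry_out", "kwargs": {
  "moves": [
    {"tx":0,"ty":0.01,"tz":-0.05,"twist":0,"fingers":1},
    {"tx":0,"ty":0.01,"tz":-0.15,"twist":0,"fingers":1},
    {"tx":0,"ty":0,"tz":-0.2,"twist":0,"fingers":1},
    {"tx":0,"ty":0,"tz":-0.2,"twist":0,"fingers":1},
    {"tx":0,"ty":0,"tz":-0.1,"twist":0,"fingers":0},
    {"tx":0,"ty":0,"tz":0,"twist":0,"fingers":0}
  ]
}}

```text
clock: 7.52
eef_pos: [507.7, 403.5, 264.1]
tool_rot: [3.138, 0.004, -3.103]
force: [0.3, -0.6, -1.3]
width: 51.7
gripper_force: 0.0
```

```bash
python3 bread.py
python3 - <<'E'
from h import *
w=cam("wrist");sd=cam("side")
o=np.zeros((560,800,3),np.uint8)
o[:250,:400]=cv2.resize(w['color'],(400,250)); o[:390,405:795]=cv2.resize(sd['color'][150:280,280:410],(390,390),interpolation=cv2.INTER_CUBIC)
sc=cam("scene");np.save('sc.npy',sc,allow_pickle=True);o[255:555,:400]=cv2.resize(sc['color'][250:325,260:360],(400,300),interpolation=cv2.INTER_CUBIC)
cv2.imwrite('pics/m7.png',cv2.convertScaleAbs(o,alpha=1.7,beta=20))
E
```

```text
(np.int64(858), np.int64(125), np.float64(356.65734265734267)) (np.int64(111), np.int64(149), np.float64(335.55855855855856))
[506.7527102  402.50236656 261.85218194] [ 0.74341956 -0.21612088 -0.04134619]
```

View pics/m7.png

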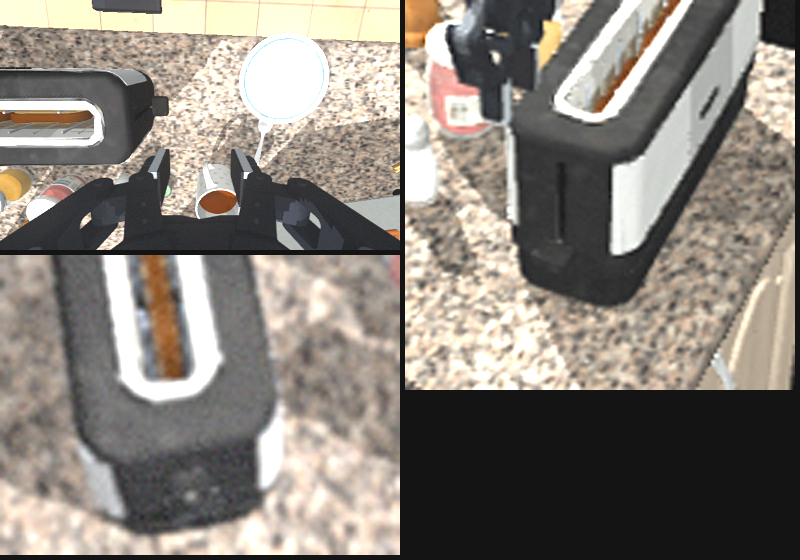

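The lever is fully down and the bread is in the slot. The lever stop showed the open fingertips sit about 32 mm above where I expected, so I'll close them, cross above the toaster and calibrate the tip height there.

Call:
{"fn": "carry_out", "kwargs": {
  "moves": [
    {"tx":0,"ty":0,"tz":-0.1,"twist":0,"fingers":0},
    {"tx":0,"ty":-0.174,"tz":0,"twist":0,"fingers":0},
    {"tx":0,"ty":-0.174,"tz":0,"twist":0,"fingers":0},
    {"tx":0,"ty":-0.174,"tz":0,"twist":0,"fingers":0},
    {"tx":0,"ty":-0.174,"tz":0,"twist":0,"fingers":0},
    {"tx":0,"ty":-0.174,"tz":0,"twist":0,"fingers":0},
    {"tx":0,"ty":-0.174,"tz":0,"twist":0,"fingers":0},
    {"tx":0,"ty":-0.174,"tz":0,"twist":0,"fingers":0},
    {"tx":0,"ty":-0.174,"tz":0,"twist":0,"fingers":0},
    {"tx":0,"ty":0,"tz":0,"twist":0,"fingers":0},
    {"tx":0,"ty":0,"tz":0,"twist":0,"fingers":0}
  ]
}}

```text
clock: 9.1
eef_pos: [522.3, -14.7, 290.2]
tool_rot: [3.141, -0.002, -3.103]
force: [0.4, 0.4, -0.1]
width: -0.4
gripper_force: 0.0
```

Run:
```python
from h import *
s=ctrl.read_state();print(s['eef_pos'],s['tool_rot'],s['qpos'],s['width'])
w=cam("wrist");sd=cam("scene")
np.save('w2.npy',w,allow_pickle=True);np.save('sc2.npy',sd,allow_pickle=True)
o=np.zeros((500,800,3),np.uint8)
o[:400,:400]=w['color'][0:400,120:520]; o[:390,405:795]=cv2.resize(sd['color'][200:330,250:380],(390,390),interpolation=cv2.INTER_CUBIC)
cv2.imwrite('pics/m8.png',cv2.convertScaleAbs(o,alpha=1.7,beta=20))
```

```text
[522.30618569 -14.68226348 290.17780328] [ 3.14069134e+00 -2.10885624e-03 -3.10314663e+00] [-0.01737634  0.35980327 -0.01059947  1.7611057   0.00334374  1.02282347
  1.58019534] -0.3882489420217307
```

View pics/m8.png

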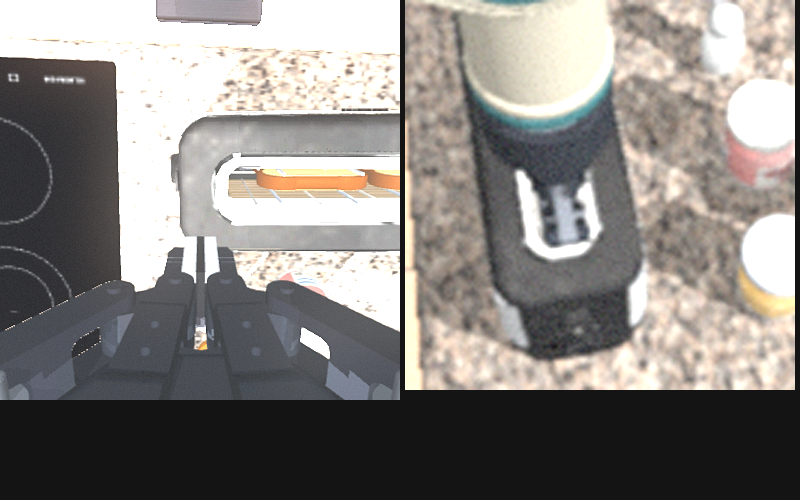

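The wrist view shows the shut fingertips at pixels (285–355, 236), the housing's end at column 300, and the dial and buttons sticking out at (293,168). The scene view shows the hand above the slot's end.

Run:
```python
from h import *
w=np.load('w2.npy',allow_pickle=True).item()
def onx(d,u,v,x):
    o,r=ray(d,u,v); return o+r*(x-o[0])/r[0]
for p in [(285,236),(355,236),(303,236),(338,236),(285,275),(280,285),(250,285),(300,285)]: print(p,onx(w,*p,511).round(1),onx(w,*p,522).round(1))
for p in [(300,150),(300,190),(300,210)]: print(p,onz(w,*p,187).round(1),onz(w,*p,165).round(1))
for p in [(291,155),(291,182)]: print("prot",p,onz(w,*p,152).round(1),onz(w,*p,88).round(1))
for p in [(400,112),(400,250),(330,112),(330,250)]: print("edge",onz(w,*p,187).round(1))
```

```text
(285, 236) [511.  -29.4 317.6] [522.  -32.1 289.8]
(355, 236) [511.    1.  314.7] [522.    4.6 286.3]
(303, 236) [511.  -21.7 316.9] [522.  -22.8 288.9]
(338, 236) [511.   -6.5 315.4] [522.   -4.5 287.2]
(285, 275) [511.  -26.  352.3] [522.  -27.9 331.7]
(280, 285) [511.  -26.9 358.9] [522.  -29.  339.6]
(250, 285) [511.  -36.1 359.5] [522.  -40.1 340.3]
(300, 285) [511.  -20.7 358.5] [522.  -21.5 339.1]
(300, 150) [489.9 -30.8 187. ] [492.6 -32.  165. ]
(300, 190) [522.3 -30.1 187. ] [527.7 -31.2 165. ]
(300, 210) [539.3 -29.7 187. ] [546.1 -30.8 165. ]
prot (291, 155) [499.  -40.6 152. ] [507.9 -45.7  88. ]
prot (291, 182) [523.7 -40.2 152. ] [537.8 -45.2  88. ]
edge [458.   45.1 187. ]
edge [571.8  56.4 187. ]
edge [460.1  -8.5 187. ]
edge [574.   -3.3 187. ]
```

Call:
{"fn": "carry_out", "kwargs": {
  "moves": [
    {"tx":0,"ty":-0.018,"tz":0.15,"twist":0,"fingers":0},
    {"tx":0,"ty":0,"tz":0.13,"twist":0,"fingers":0},
    {"tx":0,"ty":0,"tz":0,"twist":0,"fingers":0},
    {"tx":0,"ty":0,"tz":0.0,"twist":0,"fingers":0}
  ]
}}

```text
clock: 9.7
eef_pos: [524.0, -19.7, 208.3]
tool_rot: [3.141, 0.002, -3.102]
force: [1.8, -0.0, 0.2]
width: 0.4
gripper_force: 0.0
```

Call:
{"fn": "carry_out", "kwargs": {
  "moves": [
    {"tx":0,"ty":0,"tz":0.016,"twist":0,"fingers":0},
    {"tx":0,"ty":0,"tz":0,"twist":0,"fingers":0}
  ]
}}

```text
clock: 9.95
eef_pos: [523.4, -20.6, 203.1]
tool_rot: [-3.142, 0.001, -3.103]
force: [-0.5, 0.5, -0.8]
width: -0.1
gripper_force: 0.0
```

Call:
{"fn": "carry_out", "kwargs": {
  "moves": [
    {"tx":0,"ty":0,"tz":0.015,"twist":0,"fingers":0},
    {"tx":0,"ty":0,"tz":0,"twist":0,"fingers":0}
  ]
}}

```text
clock: 10.2
eef_pos: [522.8, -20.7, 197.7]
tool_rot: [3.142, -0.0, -3.103]
force: [-1.2, 0.1, 1.1]
width: 0.2
gripper_force: 0.0
```

Call:
{"fn": "carry_out", "kwargs": {
  "moves": [
    {"tx":0,"ty":0,"tz":0.01,"twist":0,"fingers":0},
    {"tx":0,"ty":0,"tz":0,"twist":0,"fingers":0}
  ]
}}

```text
clock: 10.45
eef_pos: [522.9, -20.7, 194.6]
tool_rot: [3.142, -0.001, -3.103]
force: [-0.3, -0.4, 0.2]
width: -0.6
gripper_force: 0.0
```

Call:
{"fn": "carry_out", "kwargs": {
  "moves": [
    {"tx":0,"ty":0,"tz":0.015,"twist":0,"fingers":0},
    {"tx":0,"ty":0,"tz":0,"twist":0,"fingers":0}
  ]
}}

```text
clock: 10.7
eef_pos: [522.7, -20.7, 190.0]
tool_rot: [3.142, -0.001, -3.103]
force: [-0.7, -0.5, -0.5]
width: 0.1
gripper_force: 0.0
```

Call:
{"fn": "carry_out", "kwargs": {
  "moves": [
    {"tx":0,"ty":0,"tz":0.012,"twist":0,"fingers":0},
    {"tx":0,"ty":0,"tz":0,"twist":0,"fingers":0}
  ]
}}

```text
clock: 10.95
eef_pos: [522.8, -20.7, 186.5]
tool_rot: [3.142, -0.001, -3.103]
force: [0.6, 0.1, -0.7]
width: -0.3
gripper_force: 0.0
```

Call:
{"fn": "carry_out", "kwargs": {
  "moves": [
    {"tx":0,"ty":0,"tz":0.013,"twist":0,"fingers":0},
    {"tx":0,"ty":0,"tz":0,"twist":0,"fingers":0}
  ]
}}

```text
clock: 11.2
eef_pos: [522.8, -20.7, 182.6]
tool_rot: [3.142, -0.001, -3.103]
force: [-0.1, 1.1, -0.1]
width: -0.4
gripper_force: 0.0
```

Call:
{"fn": "carry_out", "kwargs": {
  "moves": [
    {"tx":0,"ty":0,"tz":0.012,"twist":0,"fingers":0},
    {"tx":0,"ty":0,"tz":0,"twist":0,"fingers":0}
  ]
}}

```text
clock: 11.45
eef_pos: [522.8, -20.7, 179.0]
tool_rot: [3.142, -0.001, -3.103]
force: [-0.5, -0.1, 0.2]
width: -0.3
gripper_force: 0.0
```

Call:
{"fn": "carry_out", "kwargs": {
  "moves": [
    {"tx":0,"ty":0,"tz":0.013,"twist":0,"fingers":0},
    {"tx":0,"ty":0,"tz":0,"twist":0,"fingers":0}
  ]
}}

```text
clock: 11.7
eef_pos: [522.8, -20.7, 175.1]
tool_rot: [3.142, -0.001, -3.103]
force: [-0.6, -0.9, 0.3]
width: -0.2
gripper_force: 0.0
```

Call:
{"fn": "carry_out", "kwargs": {
  "moves": [
    {"tx":0,"ty":0,"tz":0.012,"twist":0,"fingers":0},
    {"tx":0,"ty":0,"tz":0,"twist":0,"fingers":0}
  ]
}}

```text
clock: 11.95
eef_pos: [522.8, -20.7, 171.5]
tool_rot: [3.142, -0.001, -3.103]
force: [0.5, 0.9, 0.1]
width: 0.1
gripper_force: 0.0
```

Call:
{"fn": "carry_out", "kwargs": {
  "moves": [
    {"tx":0,"ty":0,"tz":0.01,"twist":0,"fingers":0},
    {"tx":0,"ty":0,"tz":0,"twist":0,"fingers":0}
  ]
}}

```text
clock: 12.2
eef_pos: [522.8, -20.7, 168.5]
tool_rot: [3.142, -0.001, -3.103]
force: [-0.2, -0.3, 0.4]
width: -0.4
gripper_force: 0.0
```

Call:
{"fn": "carry_out", "kwargs": {
  "moves": [
    {"tx":0,"ty":0,"tz":0.007,"twist":0,"fingers":0},
    {"tx":0,"ty":0,"tz":0,"twist":0,"fingers":0}
  ]
}}

```text
clock: 12.45
eef_pos: [522.9, -20.7, 166.5]
tool_rot: [3.142, -0.0, -3.103]
force: [-0.1, -0.7, 0.5]
width: 0.1
gripper_force: 0.0
```

Call:
{"fn": "carry_out", "kwargs": {
  "moves": [
    {"tx":0,"ty":0,"tz":0.008,"twist":0,"fingers":0},
    {"tx":0,"ty":0,"tz":0,"twist":0,"fingers":0}
  ]
}}

```text
clock: 12.7
eef_pos: [523.4, -20.6, 165.0]
tool_rot: [3.142, 0.001, -3.103]
force: [-0.8, -0.2, 7.6]
width: -0.1
gripper_force: 3.1
```

Call:
{"fn": "carry_out", "kwargs": {
  "moves": [
    {"tx":0,"ty":0,"tz":0.007,"twist":0,"fingers":0},
    {"tx":0,"ty":0,"tz":0,"twist":0,"fingers":0}
  ]
}}

```text
clock: 12.95
eef_pos: [523.5, -20.6, 164.7]
tool_rot: [3.141, 0.002, -3.103]
force: [-5.9, 0.3, 21.5]
width: -0.1
gripper_force: 10.6
```

Call:
{"fn": "carry_out", "kwargs": {
  "moves": [
    {"tx":0,"ty":0,"tz":-0.07,"twist":0,"fingers":0},
    {"tx":0.005,"ty":-0.107,"tz":0,"twist":0,"fingers":0},
    {"tx":0.005,"ty":-0.107,"tz":0,"twist":0,"fingers":0},
    {"tx":0,"ty":0,"tz":0,"twist":0,"fingers":0},
    {"tx":0,"ty":0,"tz":0.09,"twist":0,"fingers":0},
    {"tx":0,"ty":0,"tz":0.09,"twist":0,"fingers":0},
    {"tx":0,"ty":0,"tz":0,"twist":0,"fingers":0},
    {"tx":0,"ty":0,"tz":0,"twist":0,"fingers":0}
  ]
}}

```text
clock: 13.95
eef_pos: [523.1, -84.4, 129.9]
tool_rot: [3.141, 0.001, -3.102]
force: [0.3, 0.0, 0.0]
width: 0.0
gripper_force: 0.0
```

Call:
{"fn": "carry_out", "kwargs": {
  "moves": [
    {"tx":0,"ty":0,"tz":0.012,"twist":0,"fingers":0},
    {"tx":0,"ty":0.06,"tz":0,"twist":0,"fingers":0},
    {"tx":0,"ty":0,"tz":0,"twist":0,"fingers":0},
    {"tx":0,"ty":0,"tz":0,"twist":0,"fingers":0}
  ]
}}

```text
clock: 14.45
eef_pos: [522.0, -66.6, 125.8]
tool_rot: [-3.141, 0.0, -3.102]
force: [-0.6, 0.7, 0.9]
width: 0.2
gripper_force: 0.0
```

Run:
```python
from h import *
print(ctrl.read_state()['eef_pos'])
d=cam("scene");w=cam("wrist")
o=np.zeros((420,800,3),np.uint8)
o[:400,:400]=cv2.resize(w['color'][130:330,200:400],(400,400)); o[:390,405:795]=cv2.resize(d['color'][240:340,260:360],(390,390),interpolation=cv2.INTER_CUBIC)
cv2.imwrite('pics/m9.png',cv2.convertScaleAbs(o,alpha=1.8,beta=25))
```

```text
[521.96309792 -66.57592202 125.82809195]
```

Picture allowance is used up, so I'll go on by force feedback.

Call:
{"fn": "carry_out", "kwargs": {
  "moves": [
    {"tx":0,"ty":0.02,"tz":0,"twist":0,"fingers":0},
    {"tx":0,"ty":0,"tz":0,"twist":0,"fingers":0}
  ]
}}

```text
clock: 14.8
eef_pos: [521.6, -60.3, 125.6]
tool_rot: [3.141, -0.0, -3.102]
force: [-0.5, 0.2, -0.8]
width: 0.1
gripper_force: 0.0
```

Call:
{"fn": "carry_out", "kwargs": {
  "moves": [
    {"tx":0,"ty":0.01,"tz":0,"twist":0,"fingers":0},
    {"tx":0,"ty":0,"tz":0,"twist":0,"fingers":0}
  ]
}}

```text
clock: 15.05
eef_pos: [521.5, -57.7, 125.6]
tool_rot: [3.141, -0.0, -3.103]
force: [0.2, 1.3, 0.6]
width: -0.1
gripper_force: 0.0
```

Call:
{"fn": "carry_out", "kwargs": {
  "moves": [
    {"tx":0,"ty":0.006,"tz":0,"twist":0,"fingers":0},
    {"tx":0,"ty":0,"tz":0,"twist":0,"fingers":0}
  ]
}}

```text
clock: 15.3
eef_pos: [521.4, -56.0, 125.6]
tool_rot: [3.141, -0.0, -3.103]
force: [0.1, -1.0, -0.2]
width: -0.1
gripper_force: 0.0
```

Call:
{"fn": "carry_out", "kwargs": {
  "moves": [
    {"tx":0,"ty":0.004,"tz":0,"twist":0,"fingers":0},
    {"tx":0,"ty":0,"tz":0,"twist":0,"fingers":0}
  ]
}}

```text
clock: 15.55
eef_pos: [521.3, -54.9, 125.6]
tool_rot: [3.142, -0.0, -3.103]
force: [0.3, -0.2, 0.4]
width: 0.2
gripper_force: 0.0
```

Call:
{"fn": "carry_out", "kwargs": {
  "moves": [
    {"tx":0,"ty":0.004,"tz":0,"twist":0,"fingers":0},
    {"tx":0,"ty":0,"tz":0,"twist":0,"fingers":0}
  ]
}}

```text
clock: 15.8
eef_pos: [521.3, -53.7, 125.6]
tool_rot: [3.142, -0.0, -3.103]
force: [-0.3, -0.3, -0.0]
width: 0.1
gripper_force: 0.0
```

Call:
{"fn": "carry_out", "kwargs": {
  "moves": [
    {"tx":0,"ty":0.003,"tz":0,"twist":0,"fingers":0},
    {"tx":0,"ty":0,"tz":0,"twist":0,"fingers":0}
  ]
}}

```text
clock: 16.05
eef_pos: [521.3, -52.8, 125.6]
tool_rot: [3.142, 0.0, -3.103]
force: [0.4, -0.4, -0.3]
width: 0.0
gripper_force: 0.0
```

Call:
{"fn": "carry_out", "kwargs": {
  "moves": [
    {"tx":0,"ty":0.003,"tz":0,"twist":0,"fingers":0},
    {"tx":0,"ty":0,"tz":0,"twist":0,"fingers":0}
  ]
}}

```text
clock: 16.3
eef_pos: [521.2, -51.9, 125.6]
tool_rot: [3.142, -0.0, -3.103]
force: [1.0, -0.4, 0.1]
width: -0.4
gripper_force: 0.0
```

Call:
{"fn": "carry_out", "kwargs": {
  "moves": [
    {"tx":0,"ty":0.003,"tz":0,"twist":0,"fingers":0},
    {"tx":0,"ty":0,"tz":0,"twist":0,"fingers":0}
  ]
}}

```text
clock: 16.55
eef_pos: [521.2, -51.3, 125.6]
tool_rot: [-3.141, 0.0, -3.103]
force: [0.1, -0.1, 0.4]
width: -0.2
gripper_force: 0.4
```

Call:
{"fn": "carry_out", "kwargs": {
  "moves": [
    {"tx":0,"ty":0.002,"tz":0,"twist":0,"fingers":0},
    {"tx":0,"ty":0,"tz":0,"twist":0,"fingers":0}
  ]
}}

```text
clock: 16.8
eef_pos: [521.2, -50.8, 125.6]
tool_rot: [-3.141, -0.0, -3.103]
force: [-0.1, -1.9, -0.7]
width: -0.1
gripper_force: 0.8
```

Call:
{"fn": "carry_out", "kwargs": {
  "moves": [
    {"tx":0,"ty":0.002,"tz":0,"twist":0,"fingers":0},
    {"tx":0,"ty":0,"tz":0,"twist":0,"fingers":0}
  ]
}}

```text
clock: 17.05
eef_pos: [521.1, -50.3, 125.6]
tool_rot: [-3.141, -0.0, -3.103]
force: [-0.1, -1.6, 0.0]
width: -0.0
gripper_force: 1.3
```

Call:
{"fn": "carry_out", "kwargs": {
  "moves": [
    {"tx":0,"ty":0.002,"tz":0,"twist":0,"fingers":0},
    {"tx":0,"ty":0,"tz":0,"twist":0,"fingers":0}
  ]
}}

```text
clock: 17.3
eef_pos: [521.2, -49.7, 125.6]
tool_rot: [-3.141, 0.0, -3.103]
force: [0.1, -4.1, -1.6]
width: 0.3
gripper_force: 1.7
```

Call:
{"fn": "carry_out", "kwargs": {
  "moves": [
    {"tx":0,"ty":0.001,"tz":0,"twist":0,"fingers":0},
    {"tx":0,"ty":0,"tz":0,"twist":0,"fingers":0}
  ]
}}

```text
clock: 17.55
eef_pos: [521.1, -49.5, 125.6]
tool_rot: [-3.141, 0.0, -3.104]
force: [0.8, -5.8, -0.0]
width: 0.3
gripper_force: 2.2
```

Call:
{"fn": "carry_out", "kwargs": {
  "moves": [
    {"tx":0,"ty":0.001,"tz":0,"twist":0,"fingers":0},
    {"tx":0,"ty":0,"tz":0,"twist":0,"fingers":0}
  ]
}}

```text
clock: 17.8
eef_pos: [521.1, -49.4, 125.6]
tool_rot: [-3.141, 0.0, -3.104]
force: [-0.4, -6.0, -0.4]
width: -0.3
gripper_force: 2.5
```

The force rose in step with the travel and has now reached the stop (about 6 N), which is how the button should feel. Backing off.

Call:
{"fn": "carry_out", "kwargs": {
  "moves": [
    {"tx":0,"ty":-0.03,"tz":0,"twist":0,"fingers":0},
    {"tx":0,"ty":-0.12,"tz":0,"twist":0,"fingers":0},
    {"tx":0,"ty":0,"tz":-0.15,"twist":0,"fingers":0},
    {"tx":0,"ty":0,"tz":-0.15,"twist":0,"fingers":0},
    {"tx":0,"ty":0,"tz":-0.1,"twist":0,"fingers":0},
    {"tx":0,"ty":0,"tz":0,"twist":0,"fingers":0},
    {"tx":0,"ty":0,"tz":0,"twist":0,"fingers":0},
    {"tx":0,"ty":0,"tz":0,"twist":0,"fingers":0}
  ]
}}

```text
clock: 18.8
eef_pos: [521.9, -93.2, 244.3]
tool_rot: [3.141, -0.003, -3.103]
force: [0.1, 0.4, 0.1]
width: -0.0
gripper_force: 0.0
```

Run:
```python
from h import *
s=ctrl.read_state();print(s['eef_pos'],s['force'],s['qd'].round(3))
print(job.finish_job())
```

```text
[521.93870106 -93.16356308 244.25764829] [0.07348569 0.42382099 0.12485704] [ 0.001  0.001  0.006 -0.005  0.002  0.002 -0.001]
the job is handed in; nothing more can be done
None
```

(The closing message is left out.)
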